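String two dryer drum rollers on their shaft and hang it in the roller carriage

ROBOT

A 6-joint arm with a two-finger parallel gripper is mounted at the origin on the work surface. World frame = base frame: x ahead of the robot, y to its left, z up, the work surface at z = 0. Lengths are in m, angles in degrees, forces in N, time in s.
With the tool pointing down it reaches from about 0.35 to 0.925 m from the base axis. Payload 6.4 kg.
Tool frame: the origin (TCP) lies between the finger pads; the fingertips stand 14 mm ahead of it and the grasp point (between the pads) lies 5 mm behind it; z points along the fingers, y is the line along which they close (so a half turn about z gives the same grasp; the last joint's range is limited). The gripper opens to 85 mm and grips with 20 to 120 N. Pads are 22 mm wide; open, the fingers measure 114 mm over their backs; the gripper's body (76 mm by 85 mm) begins 54 mm behind the grasp point. The pads swing forward as they close: fully open they stand 13 mm farther back than shut.
Start: joints at [-75.636, 14.043, 89.255, -0, 76.702, -9.975], TCP at [0.268, -0.592, 0.245] pointing down, gripper open.
Joint ranges: [-179.41, 179.41], [-58.25, 129.5], [7.25, 145.43], [-54.29, 234.29], [11.92, 165.04], [-157.13, 157.13]. Speed limits (degrees/s): [147.25, 147.25, 180, 180, 180, 180].

INTERFACE

Orientations are given as a 3x3 rotation matrix whose columns are the frame's x, y, z axes.
In Python, from plant import manip gives the robot as it stands. The module is installed in compiled form; this text tells all that it offers.
- The arm moves only by the tool drive_tool, never from a script. Its arguments are lists of equal length, an entry for each row: "grip": the finger opening in mm, from 0 to 85.4; "dp": the shift along the world's x, y, z in mm, a list of three; "rotation": the turn, a rotation vector about the world's x, y, z in degrees, a list of three. A call has 1 to 12 rows; each row is the pose to reach, as a shift and turn from the pose commanded when the call began; what a row does not reach only later rows make up. A row lasts 1/12 s, in which the tool goes at most 41.7 mm and 7.16 degrees, less where a joint would pass 70% of its speed; a pose out of reach is approached as far as the arm can. A call with a gripper value outside its range is refused whole. The fingers move at their own pace and stop on an object; "squeeze" is the grip in N (left out, the last holds). Time passes only in rows, so rows that repeat a pose let the fingers close. It gives the time, the measured TCP pose, the force, the opening and the grip force at its end, in the units of the state.
- manip.observe(): the state, without advancing time (a new reading comes with each control period).
- manip.capture(name): name is "scene" or "top"; returns (picture, depth): 400x640x3 uint8, blue, green, red; 400x640 float32, m along the optical axis (not along the pixel's ray), 0 where there is no reading.
- manip.get_calibration(name): a dict with "fovy" (degrees; the focal length in pixels is half the picture's height over the tangent of half this angle, whatever the lens; pixels are square), "cx", "cy" (the principal point, pixels), "R" (3x3) and "t" (3): a world point X has camera coordinates R X + t. Camera axes: x right, y down, z forward; pixel columns grow to the right and rows downward; lengths in m; the calibration is good to about 2 mm. A picture is of the moment at which its call begins. get_calibration takes no time and is no camera call.
- manip.job_done(): hands the job in; it is judged then, once.
The state is a dict: "t": time; "joint_pos": joint angles; "joint_velocities": joint speeds; "joint_efforts": joint torques, N m; "tcp_pos": TCP position; "tcp_rot": TCP orientation; "ft_force": force on the tool from outside, world axes, zero at the start; "wrist_torque": the same for the moment, N m; "grip_width": finger opening in m; "grasp_force": force on a finger pad.
Only numpy, scipy, OpenCV 4.12 (cv2) and the standard library are available. Lean on these libraries where they do the work, as an engineer would, in place of code of your own. Each camera call takes 0.05 s, during which the arm holds its last target. There are 200 camera calls.

TASK

Put the dryer's roller set back together: pick up the steel shaft, run it through both rollers standing in the rack, and lift the two off together on the shaft. Lower it into the carriage's two open saddles, about centred, with both rollers hanging between the uprights, and let go only once it rests there. Do not drop a roller, and leave the other things on the bench where they are.

Things in the scene. Friction and masses are not known exactly. Their poses are not given: they have to be found in the camera images.
- shaft_grip (a point): Centre of the square end (16 x 16 mm, 50 mm long, two faces upright), the end to grip, of a steel shaft 182 mm long, 0.12 to 0.2 kg, lying level, axis 50 mm above the bench. x points along it to the tip, z up. From here along x: square to 25 mm, collar 26 mm across to 31, plain round 12 mm across to 145, taper (5 mm at its end) to 157. Nothing but bench is under the square end.
- shaft_seat (a point): Point of the shaft's axis 87 mm along x from shaft_grip, middle of the round part, which belongs midway between the carriage's uprights. Same axes as shaft_grip. The collar's face is 56 mm before it, the tip's end 70 mm beyond it.
- rest: Fixed wooden rest, 112 x 62 mm, under the shaft: two V-notched blocks, tops 57 mm above the bench, hold its round part, 36 mm before and 44 mm beyond this origin. Origin on the bench under the shaft, x along it. The shaft lifts straight up out of it.
- rack_axis (a point): Low fixed steel rack, 76 mm long, 90 mm wide, holding two rollers upright on edge, in line. Point on their common bore axis, midway between them, 62 mm above the bench; x along the bores (roughly away from the robot), z up. Plates 4 mm thick at -32, 0, 32 mm along x, tops 42 mm above the bench, part them. Open above and at both ends: a level shaft passes in, rollers lift straight up.
- roller0_center (a point): Centre of a drum roller: black rubber tyre, white hub, 72 mm in diameter, 24 mm wide, straight through-bore 18 mm in diameter (3 mm play all round on the shaft), about 0.09 kg, standing loose on edge in the rack, about 16 mm from rack_axis towards -x. x is its bore axis.
- roller1_center (a point): Centre of the second, identical roller, about 16 mm from rack_axis towards +x. x is its bore axis.
- carriage_axis (a point): Roller carriage, fixed steel bracket. Point on the axis of the seated shaft, midway between its two upright plates, 66 mm above the bench; x along the axis (roughly away from the robot), z up. Plates across x, 6 mm thick, 96 mm wide, inner faces at -40 and 40 mm, tops 80 mm above the bench.
- carriage: The carriage as a body, origin under carriage_axis on the bench. Each plate has a saddle open at the top: a slot 14 mm wide, bottom 60 mm above the bench, flaring to about 40 mm at the plate's top. The shaft may lie in it either way round. The base is 118 x 108 mm, 8 mm thick; rollers hanging on the seated shaft clear it by 18 mm.
- shaft: The same shaft as a body; its origin is at shaft_seat, its axes are the same.
- roller0: The first roller as a body; its origin is its centre.
- roller1: The second roller as a body; its origin is its centre.
- worn_roller_at (a point): Bystander: a discarded roller of the same kind lying flat on the bench; underside centre.
- grease_tin_at (a point): Bystander: round metal tin, 68 mm in diameter, 60 mm high; underside centre.
- spanner_at (a point): Bystander: spanner lying on the bench; underside.
- detergent_at (a point): Bystander: white plastic detergent bottle, 80 mm in diameter, about 200 mm high; underside centre.
Not all that is in view belongs to the job. What is shaped like the carriage but orange is not meant.

How it is judged:
By the outcome, as a careful person would: the job done as asked, in the order asked, and still so for the second after the job is handed in, with the robot touching nothing.
It also fails if it takes over 70 s, if anything falls off the work surface, if the arm or the gripper's body presses on something with over 40 N, if the wrist force passes 120 N, or if a joint passes its speed limit or range.

## Working session

There is one attempt and no reset: what is moved stays moved. The work goes in short steps, Python scripts to look and compute and a tool call to move; the robot and the scene stay as the last step left them, time stands still between calls to the robot, and variables do not carry over. Pictures are saved under pics/ and viewed, at most 13 in all, crops included, and the job is handed in when it is done.

Besides the shell and the picture viewer there is one more tool, called after ">>>" by a JSON object that holds its "op" and its "data", one argument or row to a line. drive_tool: Moves the arm, as the interface text tells. Its arguments: {"type":"object","properties":{"grip":{"type":"array"},"dp":{"type":"array"},"rotation":{"type":"array"},"squeeze":{"type":"number"}},"required":["grip","dp","rotation"]}

```bash
mkdir -p pics; cat > h.py <<'E'
import numpy as np, cv2
from plant import manip
def cal(n):
    c=manip.get_calibration(n); f=200/np.tan(np.radians(c["fovy"]/2)); return f,c["cx"],c["cy"],np.array(c["R"]),np.array(c["t"])
def world(n,d):
    f,cx,cy,R,t=cal(n); v,u=np.mgrid[:400,:640]
    P=np.stack([(u-cx)/f*d,(v-cy)/f*d,d],-1); return (P-t)@R
def ray(n,u,v,z):
    f,cx,cy,R,t=cal(n); o=-R.T@t; r=R.T@np.array([(u-cx)/f,(v-cy)/f,1]); return o+r*(z-o[2])/r[2]
def proj(n,X):
    f,cx,cy,R,t=cal(n); p=R@np.array(X)+t; return f*p[0]/p[2]+cx,f*p[1]/p[2]+cy
E
python3 - <<'E'
from h import *
for n in("scene","top"):
    p,d=manip.capture(n); cv2.imwrite(f"pics/{n}0.png",p); np.save(f"{n}0.npy",d)
    f,cx,cy,R,t=cal(n); print(n,f,cx,cy,-R.T@t,R.round(3).tolist(),(d>0).mean())
s=manip.observe(); print(s["t"],s["tcp_pos"],s["tcp_rot"],s["grip_width"])
E
```

```text
scene 384.3190610598961 317.8457091412987 201.20636885479868 [1.46141219 0.10185203 1.00331244] [[-0.122, 0.993, -0.001], [0.712, 0.087, -0.697], [-0.691, -0.086, -0.717]] 0.9960234375
top 389.57026951915765 317.72267500355565 202.28192775789557 [ 4.50967018e-01 -1.00956986e-03  1.14767024e+00] [[-0.008, -1.0, 0.002], [-0.994, 0.008, -0.112], [0.112, -0.003, -0.994]] 0.995828125
0.1 [ 0.26775977 -0.59176789  0.24429172] [[ 9.11122517e-01  4.12135365e-01 -4.47623407e-04]
 [ 4.12135518e-01 -9.11121063e-01  1.65038780e-03]
 [ 2.72344065e-04 -1.68818699e-03 -9.99998538e-01]] 0.0855074998533263
```

View pics/top0.png

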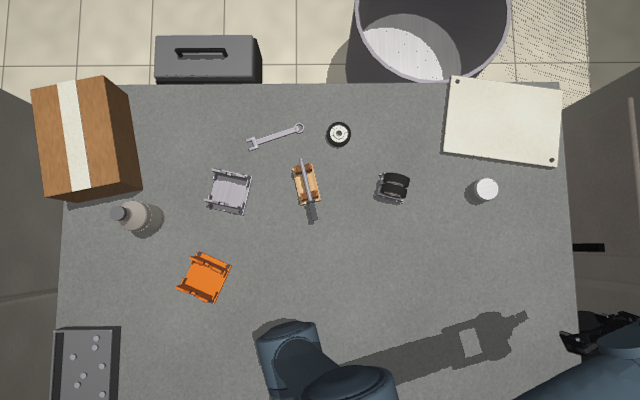

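View pics/scene0.png

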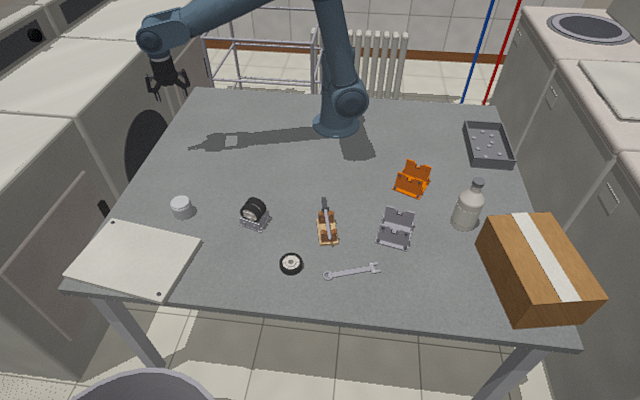

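Top view: the shaft lies on its wooden rest with the square end at about (312,222) and the tip at (301,160). The rack and rollers are at (393,187), and the grey carriage is at (229,191). The tin is at (483,190), the worn roller at (339,133), and the orange decoy at (204,278). Next I'll measure with depth.

```bash
python3 - <<'E'
from h import *
P={n:world(n,np.load(n+"0.npy")) for n in("scene","top")}
I={n:cv2.imread(f"pics/{n}0.png") for n in P}
def line(pts,name):
    xy=pts[:,:2]; c=xy.mean(0); w,v=np.linalg.eigh(np.cov(xy.T)); a=v[:,1]*np.sign(v[0,1]); s=(xy-c)@a; l=(xy-c)@v[:,0]
    print(name,len(xy),"c",c.round(4),"yaw",np.degrees(np.arctan2(a[1],a[0])).round(2),"along",s.min().round(4),s.max().round(4),"ac",l.min().round(4),l.max().round(4),"ends",(c+a*s.min()).round(4),(c+a*s.max()).round(4),"zmed",np.median(pts[:,2]).round(4))
for n in P:
    p=P[n]; z=p[...,2]; hsv=cv2.cvtColor(I[n],cv2.COLOR_BGR2HSV)
    def reg(x0,x1,y0,y1): return (p[...,0]>x0)&(p[...,0]<x1)&(p[...,1]>y0)&(p[...,1]<y1)
    sh=reg(.38,.62,-.02,.12)&(z>.045)&(hsv[...,1]<70); line(p[sh],n+" shaft")
    ro=reg(.42,.6,-.3,-.13)&(z>.06); line(p[ro],n+" rollers"); print(np.percentile(z[ro],[50,99]))
    ra=reg(.42,.6,-.3,-.13)&(z>.006); line(p[ra],n+" rack+rollers")
    ca=reg(.4,.6,.15,.36)&(z>.055); line(p[ca],n+" carr tops"); 
    q=p[ca]; 
    m=reg(.4,.6,.15,.36)&(z>.004); r=cv2.minAreaRect((p[m][:,:2]*1000).astype(np.float32)); print("carr rect",r)
    m=reg(.42,.6,-.3,-.13)&(z>.006); r=cv2.minAreaRect((p[m][:,:2]*1000).astype(np.float32)); print("rack rect",r)
    # bench bias
    print("bench z",np.median(z[reg(.35,.4,-.15,.0)]))
t=cv2.resize(I["top"][140:240,190:430],None,fx=3.3,fy=3.3,interpolation=cv2.INTER_CUBIC)
s=cv2.resize(I["scene"][180:270,220:440],(792,324),interpolation=cv2.INTER_CUBIC)[:260]
cv2.imwrite("pics/crop.png",np.vstack([t,cv2.copyMakeBorder(s,0,0,0,t.shape[1]-792,0)] if t.shape[1]>=792 else [cv2.resize(t,(792,330)),s]))
E
```

```text
scene shaft 107 c [0.5726 0.0131] yaw 11.82 along -0.0493 0.0482 ac -0.0124 0.0237 ends [0.5243 0.003 ] [0.6198 0.023 ] zmed 0.0554
scene rollers 11 c [ 0.5964 -0.2251] yaw 81.51 along -0.015 0.0203 ac -0.0036 0.0041 ends [ 0.5942 -0.24  ] [ 0.5994 -0.2051] zmed 0.0953
[0.09526233 0.0977927 ]
scene rack+rollers 29 c [ 0.5977 -0.2023] yaw 85.97 along -0.0381 0.024 ac -0.0037 0.0043 ends [ 0.595  -0.2403] [ 0.5994 -0.1784] zmed 0.0283
scene carr tops 254 c [0.5157 0.2822] yaw -18.48 along -0.1153 0.073 ac -0.0478 0.0527 ends [0.4064 0.3187] [0.585 0.259] zmed 0.0681
carr rect ((499.60211181640625, 257.80279541015625), (200.51429748535156, 200.08721923828125), 89.03679656982422)
rack rect ((597.3822631835938, -209.33160400390625), (61.994590759277344, 7.869472503662109), 84.57270050048828)
bench z -0.0012030572476223102
top shaft 1188 c [0.4685 0.0014] yaw 8.06 along -0.0177 0.1526 ac -0.01 0.0115 ends [ 0.451  -0.0011] [0.6195 0.0228] zmed 1.1477
top rollers 93 c [ 0.5942 -0.2233] yaw 81.63 along -0.0272 0.0326 ac -0.0085 0.0064 ends [ 0.5902 -0.2502] [ 0.5989 -0.191 ] zmed 0.0919
[0.09187664 0.1017097 ]
top rack+rollers 285 c [ 0.581  -0.2174] yaw 16.77 along -0.1629 0.0341 ac -0.0871 0.0735 ends [ 0.4251 -0.2644] [ 0.6137 -0.2076] zmed 0.0429
top carr tops 182 c [0.5035 0.2887] yaw -20.36 along -0.101 0.0812 ac -0.0489 0.0464 ends [0.4088 0.3239] [0.5796 0.2605] zmed 0.0754
carr rect ((500.12994384765625, 255.21957397460938), (199.775634765625, 207.8924560546875), 0.1011061742901802)
rack rect ((511.711669921875, -222.22171020507812), (146.42697143554688, 175.7106475830078), 89.54472351074219)
bench z 0.0013872675708177379
```

View pics/crop.png

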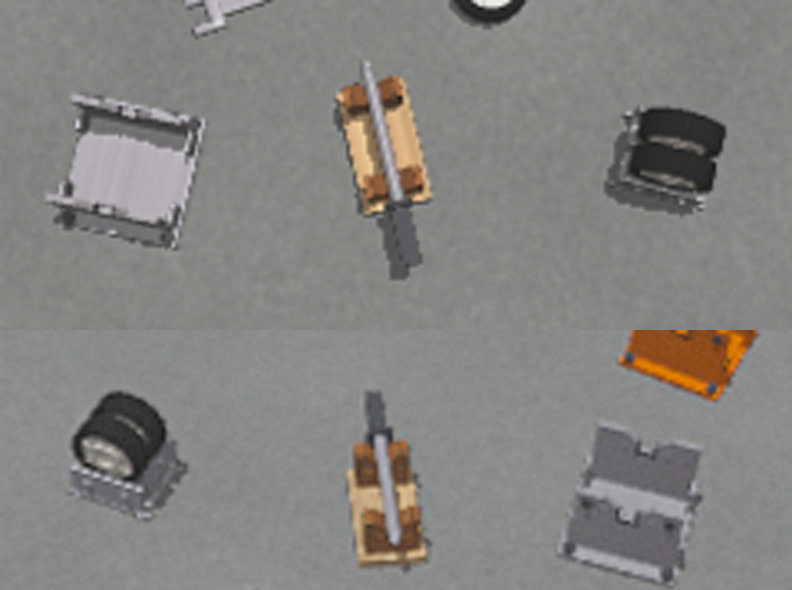

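The crop shows the shaft tilted about 10° with its dark square end towards the robot, two tyres leaning out of the low rack, and both carriage saddles open. My regions were cut off too early in x, so I'll redo the measurements.

```bash
cat > m.py <<'E'
from h import *
P={n:world(n,np.load(n+"0.npy")) for n in("scene","top")}
I={n:cv2.imread(f"pics/{n}0.png") for n in P}
def line(pts,name):
    xy=pts[:,:2]; c=xy.mean(0); w,v=np.linalg.eigh(np.cov(xy.T)); a=v[:,1]*np.sign(v[0,1]); s=(xy-c)@a; l=(xy-c)@v[:,0]
    print(name,len(xy),"c",c.round(4),"yaw",np.degrees(np.arctan2(a[1],a[0])).round(2),"al",s.min().round(4),s.max().round(4),"ac",l.min().round(4),l.max().round(4),"ends",(c+a*s.min()).round(4),(c+a*s.max()).round(4),"z",np.percentile(pts[:,2],[5,50,95]).round(4))
def near(n,x,y,r,z0,z1):
    p=P[n]; return (np.hypot(p[...,0]-x,p[...,1]-y)<r)&(p[...,2]>z0)&(p[...,2]<z1)
E
python3 - <<'E'
from m import *
for k,(u,v) in dict(sq=(312,214),tip=(301,160),rack=(394,187),car=(229,191)).items(): print(k,ray("top",u,v,.05).round(3))
s0=ray("top",306,187,.05); r0=ray("top",393,187,.05); c0=ray("top",229,191,.05)
for n in P:
    hsv=cv2.cvtColor(I[n],cv2.COLOR_BGR2HSV); 
    sh=near(n,*s0[:2],.14,.04,.08)&(hsv[...,1]<70)
    line(P[n][sh],n+" shaft")
    for a,b in((.04,.08),): 
        line(P[n][near(n,*s0[:2],.14,a,b)&(hsv[...,1]<70)&(hsv[...,2]<100)],n+" dark sq")
    line(P[n][near(n,*r0[:2],.1,.085,.11)],n+" rolltops")
    m=near(n,*r0[:2],.1,.004,.11); print("rack rect",cv2.minAreaRect((P[n][m][:,:2]*1000).astype(np.float32)))
    m=near(n,*r0[:2],.1,.036,.046); line(P[n][m],"rack plate tops")
    m=near(n,*c0[:2],.11,.004,.11); print("carr rect",cv2.minAreaRect((P[n][m][:,:2]*1000).astype(np.float32)))
    m=near(n,*c0[:2],.11,.072,.09); print("carr tops rect",cv2.minAreaRect((P[n][m][:,:2]*1000).astype(np.float32))); line(P[n][m],"tops")
    for mm in np.split(P[n][m][:,:2],1): 
        _,lab,ce=cv2.kmeans(P[n][m][:,:3].astype(np.float32)[:,:1].copy(),2,None,(3,50,1e-6),5,0)
        for i in(0,1): line(P[n][m][lab[:,0]==i],f" plate{i}")
E
```

```text
sq [0.542 0.012 0.05 ]
tip [0.697 0.043 0.05 ]
rack [ 0.617 -0.222  0.05 ]
car [0.609 0.248 0.05 ]
scene shaft 189 c [0.6107 0.0219] yaw 13.12 al -0.0883 0.0969 ac -0.0123 0.0244 ends [0.5247 0.0019] [0.7051 0.0439] z [0.0469 0.0538 0.0592]
scene dark sq 59 c [0.5615 0.0114] yaw 10.96 al -0.0319 0.0229 ac -0.012 0.0088 ends [0.5301 0.0053] [0.584  0.0157] z [0.0482 0.0568 0.0607]
scene rolltops 199 c [ 0.6247 -0.2197] yaw -19.63 al -0.0296 0.0276 ac -0.0258 0.0304 ends [ 0.5969 -0.2098] [ 0.6507 -0.2289] z [0.0859 0.0925 0.0976]
rack rect ((618.6488037109375, -212.7576446533203), (125.18435668945312, 147.0480194091797), 42.39727783203125)
rack plate tops 69 c [ 0.6474 -0.2243] yaw -82.79 al -0.0501 0.0418 ac -0.0231 0.0423 ends [ 0.6411 -0.1746] [ 0.6526 -0.2658] z [0.0368 0.0408 0.0446]
carr rect ((635.4818115234375, 243.21844482421875), (166.12326049804688, 153.02557373046875), 76.61170196533203)
carr tops rect ((616.8283081054688, 253.1500701904297), (94.88358306884766, 101.39814758300781), 76.73953247070312)
tops 124 c [0.62   0.2521] yaw -12.13 al -0.0531 0.048 ac -0.0486 0.048 
[... 958 characters left out ...]
 ends [ 0.5682 -0.2372] [ 0.6411 -0.1723] z [0.037  0.0422 0.0453]
carr rect ((607.86376953125, 248.37501525878906), (205.01937866210938, 214.39108276367188), 43.10279846191406)
carr tops rect ((613.8763427734375, 255.62518310546875), (96.56266021728516, 97.4488296508789), 77.61886596679688)
tops 153 c [0.6148 0.255 ] yaw -11.93 al -0.0501 0.0475 ac -0.0491 0.048 ends [0.5658 0.2653] [0.6613 0.2451] z [0.0727 0.0801 0.0835]
 plate0 79 c [0.6557 0.2461] yaw 77.47 al -0.0478 0.0471 ac -0.006 0.0038 ends [0.6453 0.1995] [0.6659 0.2921] z [0.0732 0.0797 0.084 ]
 plate1 74 c [0.5712 0.2644] yaw 77.51 al -0.0477 0.0488 ac -0.0035 0.0052 ends [0.5609 0.2178] [0.5817 0.3121] z [0.0727 0.0802 0.0834]
```

>>> {"op": "drive_tool", "data": {
  "grip": [85,85,85,85,85,85,85,85,85,85,85,85],
  "dp": [
    [281,602,-40],
    [281,602,-40],
    [281,602,-40],
    [281,602,-40],
    [281,602,-40],
    [281,602,-40],
    [281,602,-40],
    [281,602,-40],
    [281,602,-40],
    [281,602,-40],
    [281,602,-40],
    [281,602,-40]
  ],
  "rotation": [
    [0,0,-12],
    [0,0,-12],
    [0,0,-12],
    [0,0,-12],
    [0,0,-12],
    [0,0,-12],
    [0,0,-12],
    [0,0,-12],
    [0,0,-12],
    [0,0,-12],
    [0,0,-12],
    [0,0,-12]
  ]
}}

```text
t: 1.1
tcp_pos: [0.4792, -0.1379, 0.2149]
tcp_rot: [[0.977, 0.214, -0.0], [0.214, -0.977, 0.0], [-0.0, -0.0, -1.0]]
ft_force: [1.0, 0.2, 0.8]
grip_width: 0.0849
grasp_force: 0.0
```

```bash
python3 - <<'E'
from m import *
# rollers: black tyre chords, each roller split along x
for n in P:
    q=P[n][near(n,.617,-.22,.075,.07,.11)].astype(np.float64)
    a=np.radians(-10.); ax=np.array([np.cos(a),np.sin(a)])
    for it in range(3):
        nv=np.array([-ax[1],ax[0]]); s=q[:,:2]@ax; _,lab,ce=cv2.kmeans(s.astype(np.float32)[:,None],2,None,(3,50,1e-6),5,0)
        print(n,"centres",np.sort(ce.ravel()).round(4)); ys=[]
        for i in(0,1):
            g=q[(lab[:,0]==i)&(q[:,2]>.085)][:,:2]; w,v=np.linalg.eigh(np.cov(g.T)); d=v[:,1]*np.sign(v[1,1]); ys.append(np.degrees(np.arctan2(d[1],d[0]))-90)
        print(" yaw of bores",np.round(ys,1))
        a=np.radians(np.mean(ys)); ax=np.array([np.cos(a),np.sin(a)])
    nv=np.array([-ax[1],ax[0]]); l=q[:,:2]@nv; s=q[:,:2]@ax
    # circle fit of tyre outline in (lateral,z) : centre lateral
    g=(q[:,2]>.075); l=l[g];z=q[g,2]; A=np.c_[2*l,2*z,np.ones(len(l))]; c=np.linalg.lstsq(A,l*l+z*z,rcond=None)[0]
    print(" lateral c",c[:2].round(4),"range",l.min().round(4),l.max().round(4),"s range",np.percentile(s,[0,1,99,100]).round(4))
    # lateral centre with fixed R .036 by top-crown symmetric
    m=(l.min()+l.max())/2; sc=(s.min()+s.max())/2; print(" centre est",(ax*sc+nv*m).round(4),(ax*sc+nv*c[0]).round(4))
E
```

```text
scene centres [0.6392 0.6711]
 yaw of bores [-12.2 -11.3]
scene centres [0.6419 0.6739]
 yaw of bores [-12.7 -13.9]
scene centres [0.6439 0.6761]
 yaw of bores [-12.7 -13.9]
 lateral c [-0.0704  0.0747] range -0.1024 -0.0387 s range [0.6287 0.6308 0.6859 0.6868]
 centre est [ 0.6238 -0.2202] [ 0.6239 -0.22  ]
top centres [0.6315 0.6625]
 yaw of bores [-15.7 -15.4]
top centres [0.6388 0.67  ]
 yaw of bores [-16.2 -16.2]
top centres [0.6392 0.6705]
 yaw of bores [-16.2 -16.2]
 lateral c [-0.0388  0.071 ] range -0.0719 -0.0039 s range [0.6285 0.629  0.6831 0.6838]
 centre est [ 0.6196 -0.2191] [ 0.6194 -0.22  ]
```

>>> {"op": "drive_tool", "data": {
  "grip": [85,85,85,85,85,85,85,85,85,85,85,85],
  "dp": [
    [35,74,-35],
    [70,148,-70],
    [70,148,-70],
    [70,148,-70],
    [70,148,-70],
    [70,148,-70],
    [70,148,-90],
    [70,148,-110],
    [70,148,-130],
    [70,148,-150],
    [70,148,-170],
    [70,148,-170]
  ],
  "rotation": [
    [0,0,0],
    [0,0,0],
    [0,0,0],
    [0,0,0],
    [0,0,0],
    [0,0,0],
    [0,0,0],
    [0,0,0],
    [0,0,0],
    [0,0,0],
    [0,0,0],
    [0,0,0]
  ]
}}

```text
t: 2.1
tcp_pos: [0.546, 0.0071, 0.042]
tcp_rot: [[0.977, 0.212, -0.007], [0.212, -0.977, 0.001], [-0.006, -0.002, -1.0]]
ft_force: [-0.4, 0.2, -0.0]
grip_width: 0.0849
grasp_force: 0.0
```

```bash
python3 - <<'E'
from h import *
ps=[]
for n in("scene","top"):
    p,d=manip.capture(n); u,v=map(int,proj(n,[.6,.02,.05])); c=p[v-50:v+50,u-60:u+60]; ps.append(cv2.resize(c,(396,330),interpolation=cv2.INTER_CUBIC))
cv2.imwrite("pics/grip.png",np.hstack(ps)); print(manip.observe()["tcp_pos"])
E
```

```text
[0.54873937 0.00700871 0.04552921]
```

View pics/grip.png

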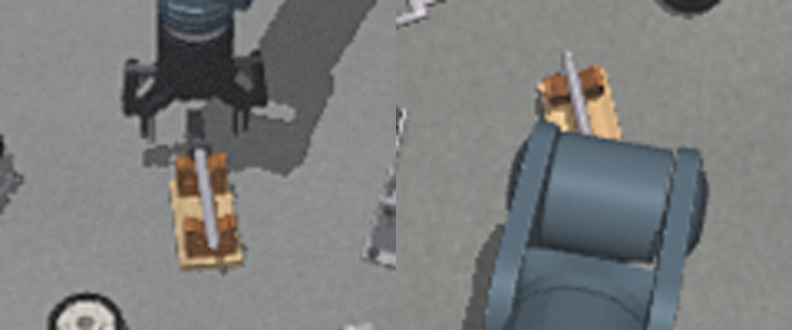

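The left half shows the two fingers straddling the square end, at columns 148 and 240 with the shaft at 195. The grasp is centred, so I'll close.

>>> {"op": "drive_tool", "data": {
  "grip": [50,30,14,10,10,10,10,10,10,10],
  "dp": [
    [0,2,0],
    [0,2,0],
    [0,2,0],
    [0,2,0],
    [0,2,0],
    [0,2,0],
    [0,2,0],
    [0,2,0],
    [0,2,0],
    [0,2,0]
  ],
  "rotation": [
    [0,0,0],
    [0,0,0],
    [0,0,0],
    [0,0,0],
    [0,0,0],
    [0,0,0],
    [0,0,0],
    [0,0,0],
    [0,0,0],
    [0,0,0]
  ],
  "squeeze": 90
}}

```text
t: 3.03
tcp_pos: [0.5493, 0.0099, 0.0456]
tcp_rot: [[0.977, 0.214, 0.001], [0.214, -0.977, -0.0], [0.0, 0.0, -1.0]]
ft_force: [-1.6, -1.2, 3.7]
grip_width: 0.0141
grasp_force: 88.3
```

>>> {"op": "drive_tool", "data": {
  "grip": [10,10,10,10,10,10,10,10,10,10,10,10],
  "dp": [
    [0,0,5],
    [0,0,20],
    [0,0,45],
    [0,0,70],
    [0,0,90],
    [-10,-13,100],
    [-30,-38,100],
    [-55,-70,100],
    [-80,-102,100],
    [-105,-134,100],
    [-125,-160,100],
    [-138,-176,100]
  ],
  "rotation": [
    [0,0,0],
    [0,0,0],
    [0,0,0],
    [0,0,0],
    [0,0,-3],
    [0,0,-6],
    [0,0,-10],
    [0,0,-14],
    [0,0,-18],
    [0,0,-22],
    [0,0,-25],
    [0,0,-26.7]
  ]
}}

```text
t: 4.03
tcp_pos: [0.4086, -0.1672, 0.1446]
tcp_rot: [[0.968, -0.252, -0.002], [-0.252, -0.968, 0.001], [-0.002, -0.0, -1.0]]
ft_force: [-0.4, -0.4, -2.0]
grip_width: 0.0144
grasp_force: 88.0
```

>>> {"op": "drive_tool", "data": {
  "grip": [10,10,10,10,10,10,10],
  "dp": [
    [0,0,0],
    [0,0,-15],
    [0,0,-40],
    [0,0,-65],
    [0,0,-80],
    [0,0,-88],
    [0,0,-88]
  ],
  "rotation": [
    [0,0,0],
    [0,0,0],
    [0,0,0],
    [0,0,0],
    [0,0,0],
    [0,0,0],
    [0,0,0]
  ]
}}

```text
t: 4.62
tcp_pos: [0.4097, -0.1644, 0.0552]
tcp_rot: [[0.969, -0.247, -0.004], [-0.247, -0.969, 0.003], [-0.005, -0.002, -1.0]]
ft_force: [-0.1, 0.2, -0.8]
grip_width: 0.0142
grasp_force: 88.1
```

```bash
python3 - <<'E'
from h import *
ps=[]
for n in("scene","top"):
    p,d=manip.capture(n); cv2.imwrite(f"pics/{n}1.png",p); np.save(f"{n}1.npy",d)
    u,v=map(int,proj(n,[.58,-.2,.06])); c=p[v-45:v+45,u-50:u+50]; ps.append(cv2.resize(c,(400,360),interpolation=cv2.INTER_CUBIC)); print(n,u-50,v-45)
cv2.imwrite("pics/ins.png",np.hstack(ps)); s=manip.observe(); print(s["tcp_pos"],s["tcp_rot"],s["ft_force"])
E
```

```text
scene 211 157
top 337 154
[ 0.4113836  -0.16582834  0.05760851] [[ 9.68874938e-01 -2.47550619e-01  2.15248152e-04]
 [-2.47550638e-01 -9.68874954e-01  6.73927395e-05]
 [ 1.91865429e-04 -1.18579954e-04 -9.99999975e-01]] [-0.94960647 -0.41894258 -1.82511494]
```

View pics/ins.png

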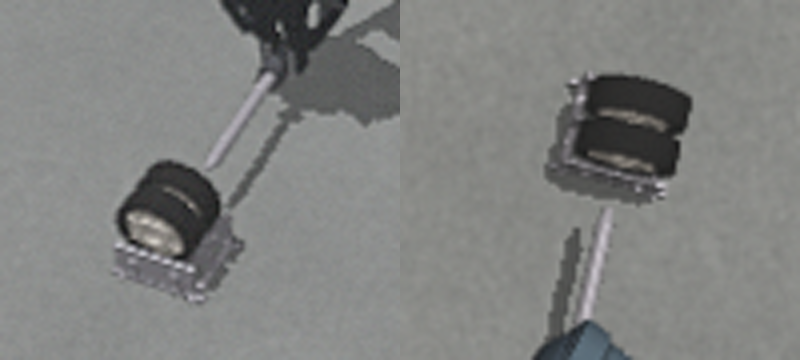

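The right crop (top view) shows the tip at about (610,210), in front of the rack's front plate, which runs from (548,165) to (660,190). The shaft is aimed about right and isn't touching yet. Next I'll get the lateral, height and yaw errors relative to the rollers from both cameras.

```bash
cat > rel.py <<'E'
from h import *
from scipy.optimize import least_squares
import sys
s=manip.observe(); tp=np.array(s["tcp_pos"]); tx=np.array(s["tcp_rot"])[:,0]
for n in("scene","top"):
    d=np.load(n+"1.npy"); p=world(n,d); img=cv2.imread(f"pics/{n}1.png"); hsv=cv2.cvtColor(img,cv2.COLOR_BGR2HSV)
    a=np.radians(-14.5); ax=np.array([np.cos(a),np.sin(a)]); nv=np.array([-ax[1],ax[0]]); c0=np.array([.6217,-.22])
    S=(p[...,:2]-c0)@ax; L=(p[...,:2]-c0)@nv; Z=p[...,2]
    m=(S>-.14)&(S<-.05)&(abs(L)<.025)&(Z>.045)&(Z<.08); m=cv2.erode(m.astype(np.uint8),np.ones((2,2)))>0
    k=np.polyfit(S[m],L[m],1); kz=np.polyfit(S[m],Z[m],1)
    print(n,"shaft pts",m.sum(),"Smax",S[m].max().round(4),"yaw",(-14.5+np.degrees(np.arctan(k[0]))).round(2),"L at 0",k[1].round(4),"at -.05",np.polyval(k,-.05).round(4),"topZ med",np.median(Z[m]).round(4),"slope",np.degrees(kz[0]).round(1))
    m=(abs(S)<.035)&(abs(L)<.04)&(Z>.078)&(Z<.105)&(hsv[...,2]<70)
    f=lambda q:np.hypot(L[m]-q[0],Z[m]-q[1])-.036
    r=least_squares(f,[0,.06],loss="soft_l1",f_scale=.002); print("  tyre fit L,z",r.x.round(4),m.sum(),"S mid",((S[m].min()+S[m].max())/2).round(4),"Lrange",L[m].min().round(4),L[m].max().round(4))
    # ridge yaw: tyre near crown by rollers
    for lo,hi in((-.035,0),(0,.035)):
        g=m&(S>lo)&(S<hi)&(Z>.082); kk=np.polyfit(L[g],S[g],1); print("  roller yaw",(-14.5-np.degrees(np.arctan(kk[0]))).round(1))
    if n=="scene":
        m=(S>.024)&(S<.05)&(abs(L)<.042)&(Z>.01)&(Z<.038); A=np.c_[L[m],Z[m],np.ones(m.sum())]
        r=least_squares(lambda q:A@q-S[m],[0,0,.03],loss="soft_l1",f_scale=.002).x; print("  end plate yaw",(-14.5-np.degrees(np.arctan(r[0]))).round(2),m.sum(),r.round(4))
    m=(abs(S)<.045)&(abs(L)<.055)&(Z>.036)&(Z<.048)&(abs(L)>.02); print("  plate tops L ext",np.percentile(L[m],[0,3,97,100]).round(4))
E
python3 rel.py
```

```text
scene shaft pts 34 Smax -0.0622 yaw -14.06 L at 0 0.0057 at -.05 0.0053 topZ med 0.0599 slope 1.5
  tyre fit L,z [-0.0023  0.06  ] 213 S mid 0.0025 Lrange -0.0286 0.0309
  roller yaw -9.4
  roller yaw -11.0
  end plate yaw -15.98 110 [ 0.0259 -0.0598  0.0354]
  plate tops L ext [-0.038  -0.0363  0.0327  0.0349]
top shaft pts 76 Smax -0.0654 yaw -14.69 L at 0 0.0006 at -.05 0.0007 topZ med 0.0659 slope -0.8
  tyre fit L,z [-0.0009  0.0628] 399 S mid -0.0024 Lrange -0.0344 0.0321
  roller yaw -16.5
  roller yaw -15.8
  plate tops L ext [-0.0381 -0.0371  0.0354  0.0361]
```

>>> {"op": "drive_tool", "data": {
  "grip": [10,10,10,10,10,10,10,10,10],
  "dp": [
    [0,1,0],
    [5.8,-0.5,0],
    [14.5,-2.9,0],
    [23.2,-5.2,0],
    [30.9,-7.3,0],
    [36.7,-8.8,0],
    [42.5,-10.4,0],
    [48.3,-12,0],
    [48.3,-12,0]
  ],
  "rotation": [
    [0,0,-0.7],
    [0,0,-0.7],
    [0,0,-0.7],
    [0,0,-0.7],
    [0,0,-0.7],
    [0,0,-0.7],
    [0,0,-0.7],
    [0,0,-0.7],
    [0,0,-0.7]
  ]
}}

```text
t: 5.47
tcp_pos: [0.4604, -0.1785, 0.0574]
tcp_rot: [[0.966, -0.26, 0.001], [-0.26, -0.966, -0.0], [0.001, 0.0, -1.0]]
ft_force: [-0.6, -0.3, -1.5]
grip_width: 0.0145
grasp_force: 88.1
```

```bash
python3 - <<'E'
from h import *
ps=[]
for n in("scene","top"):
    p,d=manip.capture(n); u,v=map(int,proj(n,[.6,-.21,.06])); c=p[v-36:v+36,u-40:u+40]; ps.append(cv2.resize(c,(400,360),interpolation=cv2.INTER_CUBIC))
cv2.imwrite("pics/ins2.png",np.hstack(ps)); s=manip.observe(); print(s["tcp_pos"],s["ft_force"],s["wrist_torque"])
E
```

```text
[ 0.45926942 -0.17791509  0.05704805] [-0.51496217  0.94452643 -1.70706006] [ 0.01281132  0.13696986 -0.01725328]
```

View pics/ins2.png

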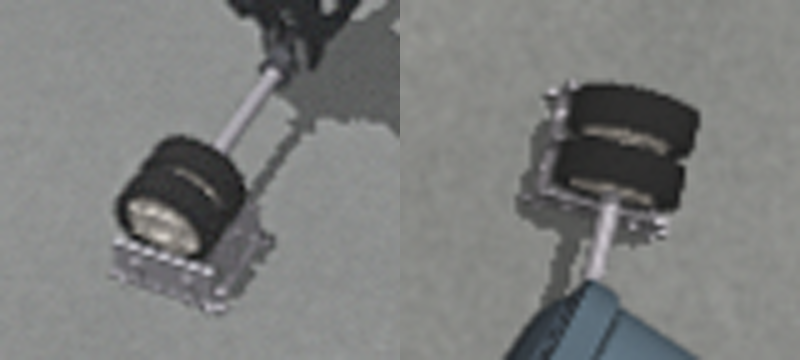

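The shaft enters roller 0's bore in the right half, at (610,200), with no contact force. I'll carry on.

>>> {"op": "drive_tool", "data": {
  "grip": [10,10,10,10,10,10,10,10,10,10],
  "dp": [
    [3.9,-1,0],
    [8.7,-2.3,0],
    [13.5,-3.6,0],
    [18.4,-4.9,0],
    [23.2,-6.2,0],
    [28,-7.5,0],
    [32.8,-8.8,0],
    [36.7,-9.8,0],
    [38.6,-10.4,0],
    [38.6,-10.4,0]
  ],
  "rotation": [
    [0,0,0],
    [0,0,0],
    [0,0,0],
    [0,0,0],
    [0,0,0],
    [0,0,0],
    [0,0,0],
    [0,0,0],
    [0,0,0],
    [0,0,0]
  ]
}}

```text
t: 6.4
tcp_pos: [0.4984, -0.1886, 0.0573]
tcp_rot: [[0.966, -0.26, 0.0], [-0.26, -0.966, -0.0], [0.0, 0.0, -1.0]]
ft_force: [-0.5, 0.2, -1.8]
grip_width: 0.0147
grasp_force: 88.1
```

>>> {"op": "drive_tool", "data": {
  "grip": [10,10,10,10,10,10,10,10,10,10],
  "dp": [
    [3.9,-1,0],
    [8.7,-2.3,0],
    [13.5,-3.6,0],
    [18.4,-4.9,0],
    [23.2,-6.2,0],
    [28,-7.5,0],
    [32.8,-8.8,0],
    [36.7,-9.8,0],
    [38.6,-10.4,0],
    [38.6,-10.4,0]
  ],
  "rotation": [
    [0,0,0],
    [0,0,0],
    [0,0,0],
    [0,0,0],
    [0,0,0],
    [0,0,0],
    [0,0,0],
    [0,0,0],
    [0,0,0],
    [0,0,0]
  ]
}}

```text
t: 7.23
tcp_pos: [0.537, -0.199, 0.0573]
tcp_rot: [[0.966, -0.26, 0.0], [-0.26, -0.966, -0.0], [0.0, 0.0, -1.0]]
ft_force: [0.5, -0.2, -2.0]
grip_width: 0.0145
grasp_force: 88.1
```

```bash
cat > look.py <<'E'
import sys
from h import *
x,y,z,hw=map(float,sys.argv[2:6]); hw=int(hw); ps=[]
for n in("scene","top"):
    p,d=manip.capture(n); cv2.imwrite(f"pics/{n}_{sys.argv[1]}",p); np.save(f"{n}_{sys.argv[1]}.npy",d)
    u,v=map(int,proj(n,[x,y,z])); c=p[v-hw:v+hw,u-hw:u+hw]; ps.append(cv2.resize(c,(400,400),interpolation=cv2.INTER_CUBIC)); print(n,u-hw,v-hw)
cv2.imwrite("pics/"+sys.argv[1],np.hstack(ps)); s=manip.observe(); print(s["tcp_pos"],s["ft_force"],s["wrist_torque"],s["grip_width"])
E
python3 look.py ins3.png .62 -.22 .06 36
```

```text
scene 217 174
top 358 149
[ 0.53640079 -0.19869107  0.05713038] [ 0.07477067  0.48010306 -2.04508411] [0.03990789 0.11874342 0.04704345] 0.014225938350119068
```

View pics/ins3.png

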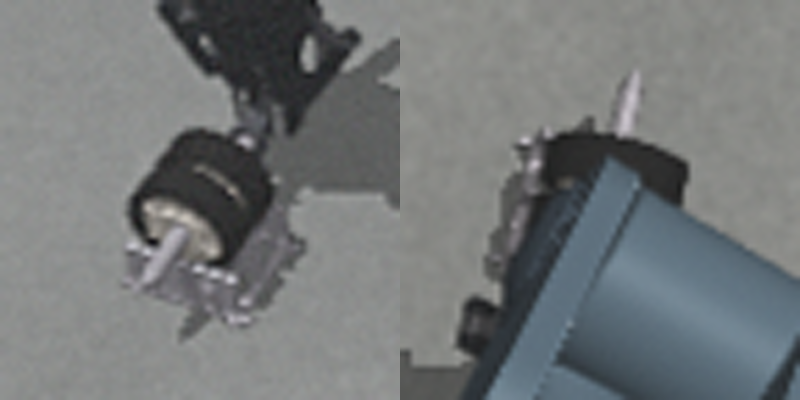

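In the left half the shaft tip sticks out of roller 1's far face at (145,285), so it is through both. I'll lift straight up, gently.

>>> {"op": "drive_tool", "data": {
  "grip": [10,10,10,10,10,10,10,10,10,10,10,10],
  "dp": [
    [0,0,2],
    [0,0,4],
    [0,0,8],
    [0,0,15],
    [0,0,24],
    [0,0,34],
    [0,0,45],
    [0,0,57],
    [0,0,68],
    [0,0,78],
    [0,0,85],
    [0,0,88]
  ],
  "rotation": [
    [0,0,0],
    [0,0,0],
    [0,0,0],
    [0,0,0],
    [0,0,0],
    [0,0,0],
    [0,0,0],
    [0,0,0],
    [0,0,0],
    [0,0,0],
    [0,0,0],
    [0,0,0]
  ]
}}

```text
t: 8.33
tcp_pos: [0.5372, -0.1992, 0.1471]
tcp_rot: [[0.966, -0.26, 0.002], [-0.26, -0.966, -0.001], [0.002, 0.001, -1.0]]
ft_force: [0.8, 0.2, -3.5]
grip_width: 0.0145
grasp_force: 87.9
```

```bash
python3 look.py lift.png .62 -.22 .13 40
```

```text
scene 210 155
top 359 141
[ 0.53678605 -0.19895757  0.14599602] [ 0.20132656 -0.586081   -2.70071015] [-0.01038145  0.20830592 -0.01060766] 0.014301670456349684
```

View pics/lift.png

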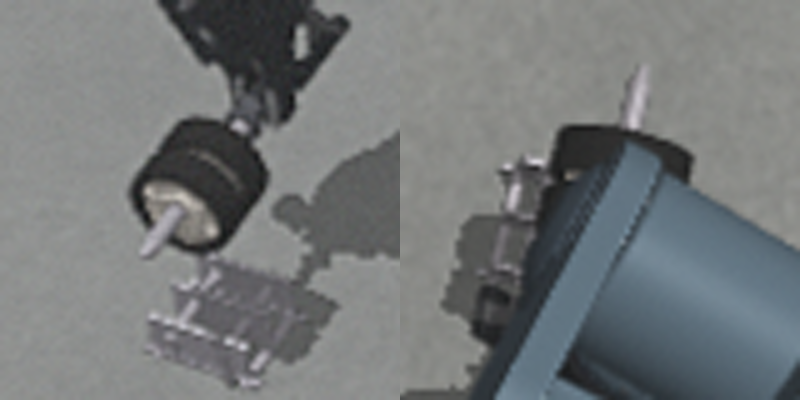

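Both rollers hang on the shaft at (200,185) in the left half, and the rack below is empty. Next I'll carry them across, level and smooth, to above the grey carriage.

>>> {"op": "drive_tool", "data": {
  "grip": [10,10,10,10,10,10,10,10,10,10,10,10],
  "dp": [
    [0,3,2],
    [0,8,2],
    [0,16,2],
    [0,26,2],
    [0,38,2],
    [-1,52,2],
    [-1,68,2],
    [-1,86,2],
    [-2,106,2],
    [-2,128,2],
    [-2,152,2],
    [-2,176,2]
  ],
  "rotation": [
    [0,0,0],
    [0,0,0],
    [0,0,0],
    [0,0,0.2],
    [0,0,0.4],
    [0,0,0.6],
    [0,0,0.8],
    [0,0,1],
    [0,0,1.2],
    [0,0,1.4],
    [0,0,1.6],
    [0,0,1.8]
  ]
}}

```text
t: 9.43
tcp_pos: [0.5339, -0.0205, 0.1472]
tcp_rot: [[0.974, -0.229, -0.0], [-0.229, -0.974, 0.0], [-0.0, -0.0, -1.0]]
ft_force: [0.7, 0.5, -3.2]
grip_width: 0.0144
grasp_force: 87.9
```

>>> {"op": "drive_tool", "data": {
  "grip": [10,10,10,10,10,10,10,10,10,10,10,10],
  "dp": [
    [0,24,0],
    [0,48,0],
    [-1,72,0],
    [-1,96,0],
    [-1,120,0],
    [-2,144,0],
    [-2,168,0],
    [-2,192,0],
    [-3,216,0],
    [-3,238,0],
    [-4,258,0],
    [-4,274,0]
  ],
  "rotation": [
    [0,0,0.1],
    [0,0,0.2],
    [0,0,0.3],
    [0,0,0.4],
    [0,0,0.5],
    [0,0,0.6],
    [0,0,0.7],
    [0,0,0.8],
    [0,0,0.9],
    [0,0,0.9],
    [0,0,0.9],
    [0,0,0.9]
  ]
}}

```text
t: 10.43
tcp_pos: [0.5291, 0.2539, 0.1471]
tcp_rot: [[0.977, -0.212, -0.001], [-0.212, -0.977, 0.001], [-0.001, -0.001, -1.0]]
ft_force: [0.4, -0.1, -3.6]
grip_width: 0.0144
grasp_force: 87.9
```

>>> {"op": "drive_tool", "data": {
  "grip": [10,10,10,10,10],
  "dp": [
    [0,10,0],
    [0,17,0],
    [0,21,0],
    [0,21.5,0],
    [0,21.5,0]
  ],
  "rotation": [
    [0,0,0],
    [0,0,0],
    [0,0,0],
    [0,0,0],
    [0,0,0]
  ]
}}

```text
t: 10.85
tcp_pos: [0.5304, 0.2724, 0.1471]
tcp_rot: [[0.977, -0.214, -0.0], [-0.214, -0.977, -0.0], [-0.0, 0.0, -1.0]]
ft_force: [0.1, -0.9, -3.2]
grip_width: 0.0145
grasp_force: 88.0
```

```bash
python3 look.py car.png .62 .25 .11 42; python3 -c "
from h import *;print(manip.observe()['tcp_rot'])"
```

```text
scene 355 170
top 181 141
[0.53056554 0.27204502 0.14717228] [-0.19957363 -0.67291735 -3.95222206] [ 0.09325169  0.22019203 -0.02445117] 0.014129099719155172
[[ 9.76624709e-01 -2.14951485e-01 -1.92568527e-04]
 [-2.14951527e-01 -9.76624692e-01 -2.27998095e-04]
 [-1.39058649e-04  2.64061472e-04 -9.99999955e-01]]
```

View pics/car.png

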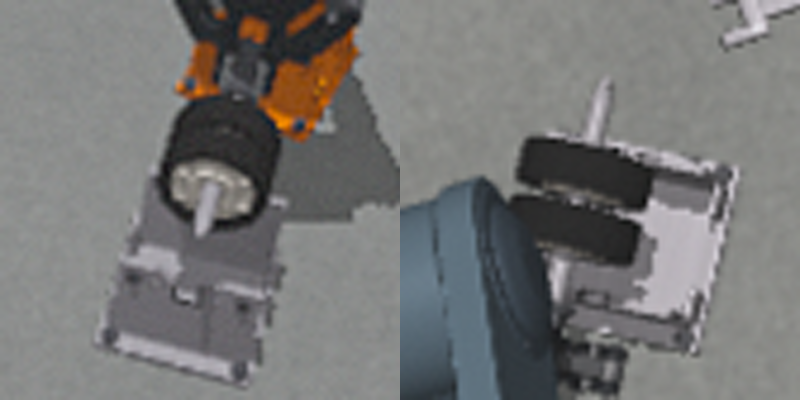

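Both rollers hang over the grey carriage, with the tip at (603,85) in the right half and the saddle at (185,290) in the left. Next I'll check lateral and axial alignment against the carriage, using the gaps in its plates.

```bash
python3 - <<'E'
from m import *
a=np.radians(-12.4); ax=np.array([np.cos(a),np.sin(a)]); nv=np.array([-ax[1],ax[0]]); c0=np.array([.6155,.254])
s=manip.observe(); t=np.array(s["tcp_pos"])[:2]-c0; print("tcp S,L",(t@ax).round(4),(t@nv).round(4))
for n in P:
    p=P[n]; S=(p[...,:2]-c0)@ax; L=(p[...,:2]-c0)@nv; Z=p[...,2]
    for sg in(-1,1):
        m=(abs(S-sg*.043)<.012)&(abs(L)<.06)&(Z>.073)&(Z<.09); l=np.sort(L[m]); g=np.diff(l); 
        mid=[(l[i]+l[i+1])/2 for i in [np.argmax(np.where(abs(l[:-1])<.03,g,0))]]; print(n,"plate",sg,"S",np.median(S[m]).round(4),"ext",l[0].round(4),l[-1].round(4),"gap mid",np.round(mid,4),"w",g.max().round(4))
    d=np.load(f"{n}_car.png.npy"); p=world(n,d); S=(p[...,:2]-c0)@ax; L=(p[...,:2]-c0)@nv; Z=p[...,2]
    m=(S>.034)&(S<.075)&(abs(L)<.03)&(Z>.135)&(Z<.17)
    print(n,"tip pts",m.sum(),"L med",np.median(L[m]).round(4),"Smax",S[m].max().round(4),"Z",np.median(Z[m]).round(4))
    m=(abs(S)<.05)&(abs(L)<.045)&(Z>.165)&(Z<.2)
    print(n,"rollers S",np.percentile(S[m],[1,99]).round(4),"L mid",((L[m].min()+L[m].max())/2).round(4),"zmax",Z[m].max().round(4))
E
```

```text
tcp S,L -0.0868 -0.0006
scene plate -1 S -0.0407 ext -0.0471 0.0475 gap mid [0.0011] w 0.0328
scene plate 1 S 0.0451 ext -0.0468 0.0462 gap mid [-0.0027] w 0.0284
scene tip pts 40 L med -0.0001 Smax 0.0712 Z 0.1528
scene rollers S [-0.0236  0.0312] L mid 0.0001 zmax 0.1854
top plate -1 S -0.0453 ext -0.0468 0.0495 gap mid [0.0018] w 0.0186
top plate 1 S 0.0408 ext -0.0469 0.048 gap mid [-0.0011] w 0.0197
top tip pts 54 L med -0.0001 Smax 0.0693 Z 0.1555
top rollers S [-0.0276  0.0265] L mid -0.0002 zmax 0.1895
```

>>> {"op": "drive_tool", "data": {
  "grip": [10,10,10,10,10,10,10,10,10,10,10,10],
  "dp": [
    [0,0.5,-3],
    [0,0.5,-9],
    [0,0.5,-18],
    [0,0.5,-28],
    [0,0.5,-38],
    [0,0.5,-48],
    [0,0.5,-57],
    [0,0.5,-64],
    [0,0.5,-70],
    [0,0.5,-74],
    [0,0.5,-77],
    [0,0.5,-79]
  ],
  "rotation": [
    [0,0,0],
    [0,0,0],
    [0,0,0],
    [0,0,0],
    [0,0,0],
    [0,0,0],
    [0,0,0],
    [0,0,0],
    [0,0,0],
    [0,0,0],
    [0,0,0],
    [0,0,0]
  ]
}}

```text
t: 11.95
tcp_pos: [0.5306, 0.2733, 0.0681]
tcp_rot: [[0.977, -0.214, 0.0], [-0.214, -0.977, 0.0], [0.0, -0.0, -1.0]]
ft_force: [0.2, -0.3, -3.1]
grip_width: 0.0145
grasp_force: 88.0
```

>>> {"op": "drive_tool", "data": {
  "grip": [10,10,10,10,10,10,10],
  "dp": [
    [0,0,-1.5],
    [0,0,-3],
    [0,0,-4],
    [0,0,-5],
    [0,0,-6],
    [0,0,-6],
    [0,0,-6]
  ],
  "rotation": [
    [0,0,0],
    [0,0,0],
    [0,0,0],
    [0,0,0],
    [0,0,0],
    [0,0,0],
    [0,0,0]
  ]
}}

```text
t: 12.53
tcp_pos: [0.5307, 0.2733, 0.0624]
tcp_rot: [[0.977, -0.214, 0.0], [-0.214, -0.977, 0.0], [0.0, -0.0, -1.0]]
ft_force: [-0.3, 0.5, -2.7]
grip_width: 0.0147
grasp_force: 88.0
```

>>> {"op": "drive_tool", "data": {
  "grip": [10,10,10,10,10,10],
  "dp": [
    [0,0,-0.5],
    [0,0,-1],
    [0,0,-1.5],
    [0,0,-1.5],
    [0,0,-1.5],
    [0,0,-1.5]
  ],
  "rotation": [
    [0,0,0],
    [0,0,0],
    [0,0,0],
    [0,0,0],
    [0,0,0],
    [0,0,0]
  ]
}}

```text
t: 13.03
tcp_pos: [0.5308, 0.2734, 0.0615]
tcp_rot: [[0.977, -0.214, 0.001], [-0.214, -0.977, 0.0], [0.001, -0.0, -1.0]]
ft_force: [-4.2, -1.1, 5.9]
grip_width: 0.0143
grasp_force: 89.1
```

```bash
python3 look.py seat.png .62 .25 .07 40
```

```text
scene 355 180
top 186 146
[0.53079545 0.27334106 0.06150613] [-5.26863953 -0.69065148  5.56272526] [-0.18571028  0.54144487 -0.12738012] 0.014291643823862752
```

View pics/seat.png

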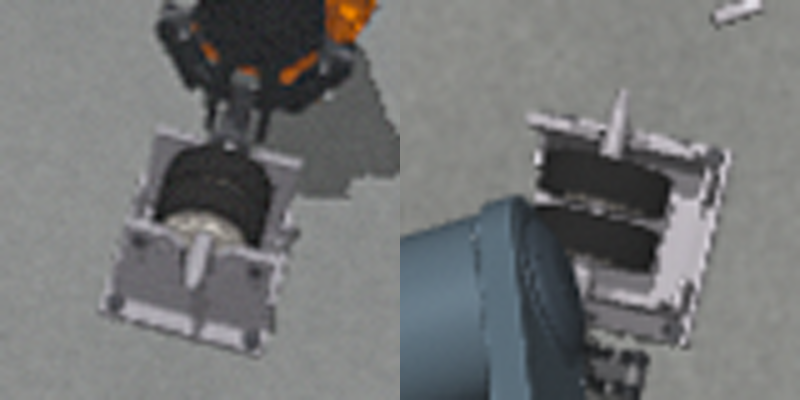

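The shaft sits in both saddles, the rollers hang between the uprights, and the vertical force changed by about 8 N on contact. I'll release and back straight up.

>>> {"op": "drive_tool", "data": {
  "grip": [14,18,22,28,36,44,50,50,50],
  "dp": [
    [0,0,0.4],
    [0,0,0.4],
    [0,0,0.4],
    [0,0,0.4],
    [0,0,0.4],
    [0,0,0.4],
    [0,0,0.4],
    [0,0,0.4],
    [0,0,0.4]
  ],
  "rotation": [
    [0,0,0],
    [0,0,0],
    [0,0,0],
    [0,0,0],
    [0,0,0],
    [0,0,0],
    [0,0,0],
    [0,0,0],
    [0,0,0]
  ],
  "squeeze": 30
}}

```text
t: 13.88
tcp_pos: [0.5305, 0.2732, 0.0611]
tcp_rot: [[0.977, -0.214, 0.0], [-0.214, -0.977, 0.0], [0.0, -0.0, -1.0]]
ft_force: [-0.7, 0.4, -0.6]
grip_width: 0.0497
grasp_force: 0.0
```

>>> {"op": "drive_tool", "data": {
  "grip": [50,50,50,50,50,50,50,50,50,50,50,50],
  "dp": [
    [0,0,5],
    [0,0,15],
    [0,0,30],
    [0,0,50],
    [0,0,75],
    [0,0,100],
    [-20,0,130],
    [-50,-20,160],
    [-80,-50,170],
    [-100,-80,180],
    [-110,-110,180],
    [-110,-120,180]
  ],
  "rotation": [
    [0,0,0],
    [0,0,0],
    [0,0,0],
    [0,0,0],
    [0,0,0],
    [0,0,0],
    [0,0,0],
    [0,0,0],
    [0,0,0],
    [0,0,0],
    [0,0,0],
    [0,0,0]
  ]
}}

```text
t: 14.88
tcp_pos: [0.4191, 0.1512, 0.2429]
tcp_rot: [[0.977, -0.215, 0.003], [-0.215, -0.977, -0.001], [0.003, -0.0, -1.0]]
ft_force: [0.2, -0.3, -0.5]
grip_width: 0.0502
grasp_force: 0.0
```

```bash
python3 look.py end.png .61 .25 .07 48
```

```text
scene 347 170
top 178 141
[0.42070938 0.15216386 0.24231758] [-0.25261985  0.7682786  -0.24539019] [0.00846352 0.03119755 0.00016495] 0.050033213319214905
```

View pics/end.png

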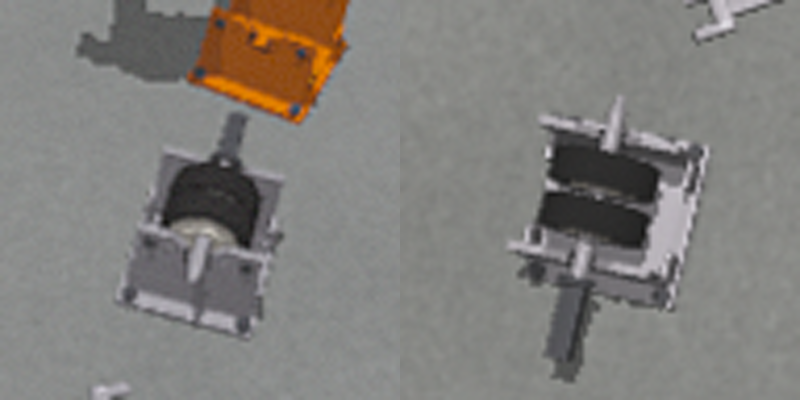

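The shaft rests in both saddles, about centred, with both rollers between the uprights. The gripper is clear of everything.

```bash
python3 -c "
from plant import manip; print(manip.job_done())"
```

```text
the job is handed in; nothing more can be done
None
```

I handed the job in at about 15 s: the shaft, carrying both rollers, rests about centred in the grey carriage's two saddles with the rollers hanging between the uprights, the gripper is clear, and nothing else on the bench was touched.

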